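# Cap the roll-on bottle without crossing its thread

### The arm

A 6-joint arm with a two-finger parallel gripper is mounted at the origin on the work surface. World frame = base frame: x ahead of the robot, y to its left, z up, the work surface at z = 0. Lengths are in mm, angles in rad, forces in N, time in s.
With the tool pointing down it reaches from about 350 to 875 mm from the base axis. Payload 4.2 kg.
Tool frame: the origin (TCP) lies midway between the tips of the shut fingers; the grasp point (between the pads) lies 19 mm behind it; y points along the fingers, x is the direction in which the jaws open and shut, and the axes are right-handed (so a half turn about y gives the same grasp; the last joint's range is limited). The gripper opens to 85 mm and grips with 20 to 120 N. Pads are 22 mm wide; open, the fingers measure 114 mm over their backs; the gripper's body (76 mm by 85 mm) begins 54 mm behind the grasp point. The pads swing forward as they close: fully open they stand 13 mm farther back than shut.
Start: joints at [1.602, 0.385, 0.008, 0, -1.194, -0.259], TCP at [141.115, 608.84, 231.312] pointing down, gripper open.
Joint ranges: [-3.14, 3.14], [-1.21, 2.06], [-1.07, 1.41], [-3.16, 2.05], [-2.99, -0.16], [-3.1, 3.1]. Speed limits (rad/s): [2.79, 2.79, 3.14, 3.14, 3.14, 3.14].

### API

Orientations are given as a unit quaternion [x, y, z, w].
In Python, from bench import read_state, get_image, job_done gives the robot as it stands.
- The arm moves only by the tool play_rows, never from a script. Its argument "series" is a list of rows, each a list of 7 numbers: the shift along the tool's x, y, z in m, then the turn, a rotation vector about the tool's x, y, z in rad, then the finger opening in m, from 0 to 0.0854. In form: [[x, y, z, wx, wy, wz, claw], ...]. A call has 1 to 10 rows; each row shifts and turns the pose as measured when the row begins, along the tool's axes as they then stand; what a row does not reach is not made up. A row lasts 1/10 s, in which the tool goes at most 50 mm and 8.59 degrees, less where a joint would pass 70% of its speed; a pose out of reach is approached as far as the arm can. A call with a gripper value outside its range is refused whole. The fingers move at their own pace and stop on an object; the grip force is fixed at half the most. Time passes only in rows, so rows that do not move let the fingers close. It gives the time, the measured TCP pose, the force and the opening at its end, in the units of the state.
- read_state(): the state, without advancing time (a new reading comes with each control period).
- get_image(name): name is "side" or "top"; returns a dict with "color" (420x560x3 uint8, red, green, blue), "intrinsics" (3x3 intrinsics, pixels), "origin" and "orientation" of the camera in the world. Camera axes: x right, y down, z forward; pixel columns grow to the right and rows downward; lengths in mm; the calibration is good to about 2 mm. A picture is of the moment at which its call begins. There is no depth.
- job_done(): hands the job in, once; it reports no verdict.
The state is a dict: "clock": time; "joints": joint angles; "joint_vel": joint speeds; "joint_efforts": joint torques, N m; "position": TCP position; "ee_rot": TCP orientation; "contact_force": force on the tool from outside, world axes, zero at the start; "wrist_torque": the same for the moment, N m; "gripper_width": finger opening in mm.
Only numpy, scipy, OpenCV 4.12 (cv2) and the standard library are available. Lean on these libraries where they do the work, as an engineer would, in place of code of your own. Each camera call takes 0.05 s, during which the arm holds its last target. There are 200 camera calls.

### The job

Screw the loose orange cap back onto the roll-on bottle that stands in the wooden block: set it upright on the neck, turn it backward (anticlockwise from above) under light pressure until you feel it drop into the start of the thread, then screw it forward (clockwise) fully home and let go. Use a light touch: never force the thread or squash the cap down on the neck, and leave the other things on the ledge where they are.

Things in the scene. Friction and masses are not known exactly. Their poses are not given: they have to be found in the camera images.
- cap_mid (a point): Centre (half-way up, on the axis) of the loose orange plastic screw cap: a round closed cup, 45 mm outside diameter, 42 mm high, 39 mm bore, 20 to 45 g, standing mouth down on the ledge; z is its axis, pointing to the closed end.
- cap: The same cap; origin at the centre of its open rim, z up to its closed end. Inside, four round lugs 3.5 mm thick, 90 degrees apart on its x and y axes and centred 6 mm above the rim, point inward and leave 29.6 mm between their tips.
- bottle: Blue roll-on bottle in a wooden block (90 x 90 x 36 mm) screwed to the ledge: it can neither move nor turn. Origin on its axis at ledge height, z up. Ball top 120 mm above it. The white neck has four equal thread starts 90 degrees apart; which way they face differs every time and has nothing to do with these axes. More than 40 N between cap and bottle hurts the thread; 3 to 6 N down and 0.2 N m are enough.
- bottle_shoulder (a point): On the bottle's axis, 85 mm above its origin: top of the 52 mm wide blue body, foot of the neck. The thread is 36 mm across and ends 17 mm above this point; four guard posts rise to 22.5 mm. The cap's rim never comes lower than 1.5 mm above it.
- level_riding (a point): On the bottle's axis, 118.8 mm above its origin: here is the cap's centre while its lugs ride on the flat tops of the thread ridges. Turned clockwise they run against the guard posts (hard: the thread is forced); turned anticlockwise they reach the thread start within 63 degrees. By chance lugs may first stand on the post tips, cap centre at 124 mm: turn anticlockwise, they fall off.
- level_dropped (a point): On the bottle's axis, 111.5 mm above its origin: the cap's centre when the lugs have dropped into the thread start, a gap with 8 degrees of free play that ends anticlockwise at the back of a guard post (a hard stop). Between this and the riding height the lugs hang on an edge: not in yet, turn on anticlockwise with light pressure, or ease off a little if it is the back stop that holds. Not sprung.
- level_home (a point): On the bottle's axis, 107.5 mm above its origin: the cap's centre when fully home. From the thread start the channel under the ridge goes down these 4 mm over about 42 degrees of clockwise turn, then is level for some 14 degrees to a hard stop (any of it is home); thread start to stop is 63 to 71 degrees. Lower or lightly press the cap as it turns.
- flask: Stainless steel hip flask lying flat and closed, 95 x 145 x 24 mm; origin under its centre. Leave alone.
- comb: Wooden comb lying flat, 160 x 36 x 6 mm, teeth to its -y; origin under its centre. Leave alone.
- dish: Brass-coloured dish with a key ring, 104 mm across, 18 mm high; origin under its centre. Leave alone.
- acrylic: Clear acrylic box with a sliding lid, 90 x 125 x 57 mm; origin under its centre. Leave alone.
- cream: White cream jar with a blue lid, 66 mm across, 50 mm high, upright; origin under its centre. Leave alone.
- scent: Amber scent bottle with a brass-coloured cap, 40 mm across, 110 mm high, upright; origin under its centre. Leave alone.
There are look-alikes about, which are no part of the job. There is more than one size of the cap; the job needs the largest.

How it is judged (in metres and radians):
On the way:
1. the cap stands upright on the neck with its lugs dropped into the thread start (cap centre within 112.9 mm above the bottle's origin) (z of cap_mid in the frame of bottle below 0.1129 m and horizontal distance between cap_mid and bottle below 0.004 m and angle between cap_mid's own z axis and vertical below 0.1 rad), for 0.1 s.
At the end, for the whole second after the job is handed in: The cap is screwed fully home on the bottle: its centre less than 108.8 mm above the bottle's origin (fully home is 107.5), within 3 mm of the bottle's axis, upright within 0.06 rad, at rest and released (z of cap_mid in the frame of bottle below 0.1088 m and horizontal distance between cap_mid and bottle below 0.003 m and angle between cap_mid's own z axis and vertical below 0.06 rad and linear speed of cap below 0.01 m/s and contact force between the fingers and cap below 0.05 N); the robot touches nothing.
It fails at once if the thread is forced or the cap squashed down: more than 40 N between cap and bottle (contact force between cap and bottle above 40 N).
It fails at once if another thing on the ledge is moved by more than 25 mm (distance of any of flask, comb, dish, acrylic, cream, scent from where it was at the start of the episode above 0.025 m).
It also fails if it takes over 72 s, if anything falls off the work surface, if the arm or the gripper's body presses on something with over 40 N, if the wrist force passes 120 N, or if a joint passes its speed limit or range.

## Working session

There is one attempt and no reset: what is moved stays moved. The work goes in short steps, Python scripts to look and compute and a tool call to move; the robot and the scene stay as the last step left them, time stands still between calls to the robot, and variables do not carry over. Pictures are saved under pics/ and viewed, about 8 in all and at most 12, crops included, and the job is handed in when it is done.

Besides the shell and the picture viewer there is one more tool, called after "Request:" by a JSON object that holds its "op" and its "data". play_rows: Moves the arm, as the interface text tells. Its arguments: {"type":"object","properties":{"series":{"type":"array","items":{"type":"array","items":{"type":"number"}}}},"required":["series"]}

```bash
mkdir -p pics; ls
cat > h.py <<'E'
import numpy as np, cv2
from scipy.spatial.transform import Rotation as R
from bench import read_state, get_image
def ray(im,u,v):
    d=np.linalg.inv(im["intrinsics"])@[u,v,1]; d=R.from_quat(im["orientation"]).apply(d); return np.array(im["origin"],float),d/np.linalg.norm(d)
def onz(im,u,v,z):
    o,d=ray(im,u,v); return o+d*(z-o[2])/d[2]
def proj(im,p):
    c=R.from_quat(im["orientation"]).inv().apply(np.array(p,float)-im["origin"]); q=np.array(im["intrinsics"])@c; return q[:2]/q[2]
def tri(a,ua,b,ub):
    o1,d1=ray(a,*ua);o2,d2=ray(b,*ub); s=np.linalg.lstsq(np.c_[d1,-d2],o2-o1,rcond=None)[0]
    p,q=o1+s[0]*d1,o2+s[1]*d2; return (p+q)/2,np.linalg.norm(p-q)
def save(n,c,s=1):
    cv2.imwrite("pics/"+n,cv2.resize(c[:,:,::-1],None,fx=s,fy=s,interpolation=cv2.INTER_CUBIC))
E
python3 - <<'E'
from h import *
print(read_state())
for n in("side","top"):
    im=get_image(n);save(n+".png",im["color"],1.4); print(n,im["origin"],im["orientation"],im["intrinsics"])
E
```

```text
pics
{'clock': 0.0, 'joints': array([ 1.60157882e+00,  3.85568523e-01,  6.62329511e-03, -4.72819195e-04,
       -1.19397180e+00, -2.58613248e-01]), 'joint_vel': array([ 0.00036666,  0.00056999, -0.00062189, -0.00128234,  0.00075253,
        0.00094458]), 'joint_efforts': array([ 4.27093819e-04, -3.92290306e+01,  1.88403136e+01,  4.18634087e+00,
       -4.69863691e-03,  2.85754609e-06]), 'position': array([141.01400617, 608.29550068, 230.21723661]), 'ee_rot': array([ 0.44044895, -0.55312375,  0.55414016, -0.43930346]), 'contact_force': array([-0.3361775 , -0.09916585,  0.4138853 ]), 'wrist_torque': array([0.03497315, 0.03306566, 0.03830598]), 'gripper_width': 85.37340765917034}
side [312.46056457 665.95101697 940.99648694] [-0.20458469  0.91248998 -0.34783734  0.06720356] [[476.05992349   0.         282.11213581]
 [  0.         476.05992349 215.91005315]
 [  0.           0.           1.        ]]
top [ 353.19727042  -36.13886296 1457.7777151 ] [ 0.70920902 -0.69898047  0.05974421 -0.06985341] [[487.25056647   0.         277.57764866]
 [  0.         487.25056647 196.55665323]
 [  0.           0.           1.        ]]
```

View pics/side.png

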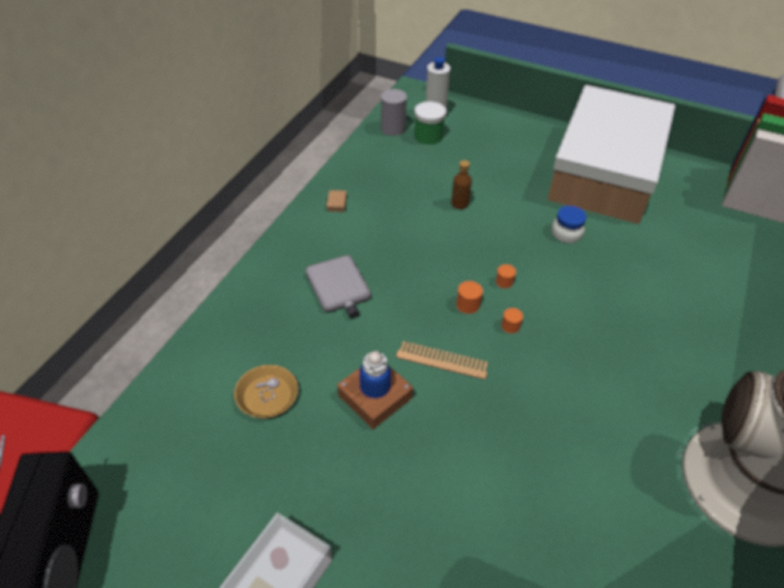

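View pics/top.png

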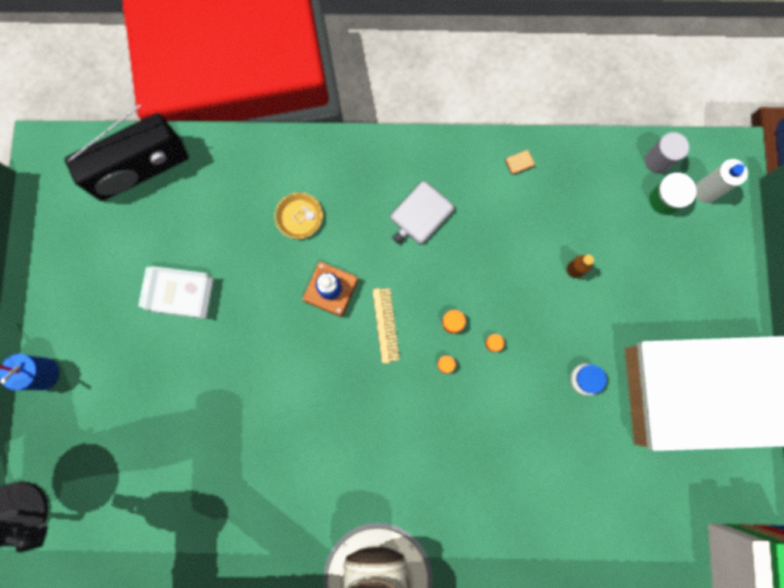

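The side view shows three orange caps at (470,297), (506,276) and (512,320) in the scaled picture. The top view shows them at (455,321), (495,343) and (447,364). The bottle in its block is at side (375,375) and top (328,287). The look-alikes are the two smaller caps; the one at top (455,321) looks largest. I'll measure all of them next.

Run:
```python
from h import *
S=get_image("side");T=get_image("top")
def blobs(im,lo,hi,roi=None,amin=40):
    h=cv2.cvtColor(im["color"],cv2.COLOR_RGB2HSV); m=cv2.inRange(h,lo,hi)
    if roi: k=np.zeros_like(m);x0,y0,x1,y1=roi;k[y0:y1,x0:x1]=255;m&=k
    n,l,s,c=cv2.connectedComponentsWithStats(m)
    return [(c[i].round(1),s[i]) for i in range(1,n) if s[i][4]>amin],l
for nm,im,roi in(("S",S,(310,170,390,250)),("T",T,(290,210,370,280))):
    b,l=blobs(im,(3,170,120),(20,255,255),roi)
    for c,s in b:
        print(nm,c,s, onz(im,*c,21).round(1), onz(im,*c,42).round(1))
# lateral: bbox width
c,s=[x for x in blobs(T,(3,170,120),(20,255,255),(290,210,370,280))[0]][0]
save("crop.png",np.hstack([cv2.resize(S["color"][235:310,225:310],(400,353),interpolation=cv2.INTER_CUBIC),cv2.resize(T["color"][180:250,200:270],(353,353),interpolation=cv2.INTER_CUBIC)]))
save("crop2.png",np.hstack([cv2.resize(S["color"][170:250,310:390],(380,380),interpolation=cv2.INTER_CUBIC),cv2.resize(T["color"][205:285,290:370],(380,380),interpolation=cv2.INTER_CUBIC)]))
```

```text
S [360.6 196.3] [356 190  11  15 124] [ 477.4 -236.    21. ] [ 473.7 -215.4   42. ]
S [334.3 210.8] [328 202  16  21 239] [ 522.7 -155.6   21. ] [ 517.9 -136.9   42. ]
S [365.2 227.9] [360 221  12  16 141] [ 431.2 -135.    21. ] [ 428.5 -116.8   42. ]
T [323.9 229.3] [316 222  16  16 190] [ 523.1 -152.    21. ] [ 520.6 -150.3   42. ]
T [353.2 244.8] [347 239  13  12 110] [ 478.5 -237.9   21. ] [ 476.7 -235.    42. ]
T [318.6 260. ] [313 255  12  11 107] [ 432.6 -136.4   21. ] [ 431.4 -134.9   42. ]
```

View pics/crop.png

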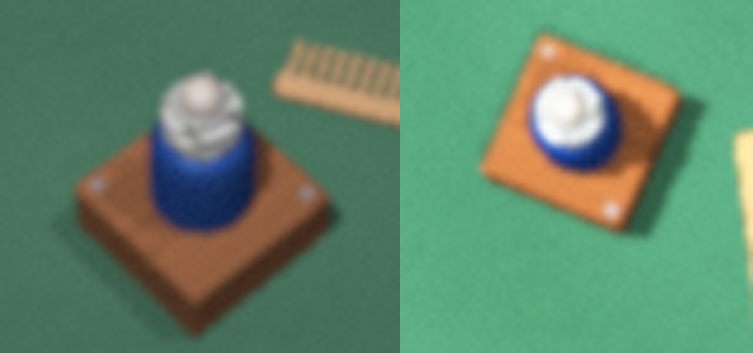

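View pics/crop2.png

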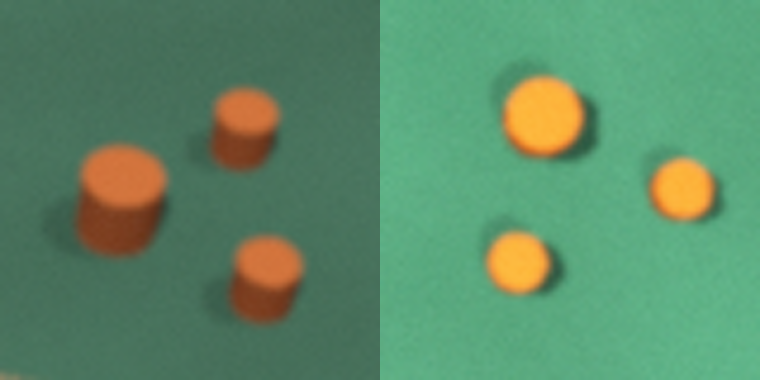

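The large cap is clearly the one at side (334,211) and top (324,229): its mask is 16 px wide against 11–13 px for the other two. Next I'll get precise positions for it and the bottle.

Run:
```python
from h import *
S=get_image("side");T=get_image("top")
st=read_state(); print("axes cols xyz\n",R.from_quat(st["ee_rot"]).as_matrix().round(3))
def blob(im,lo,hi,roi):
    x0,y0,x1,y1=roi;s=4
    c=cv2.resize(im["color"][y0:y1,x0:x1],None,fx=s,fy=s,interpolation=cv2.INTER_CUBIC)
    m=cv2.inRange(cv2.cvtColor(c,cv2.COLOR_RGB2HSV),lo,hi)
    k=max(cv2.findContours(m,cv2.RETR_EXTERNAL,cv2.CHAIN_APPROX_NONE)[0],key=cv2.contourArea)
    f=lambda p:np.array([x0+(p[0]+.5)/s-.5,y0+(p[1]+.5)/s-.5])
    return k,f,s
# cap top faces
o=[]
for im,roi,v in((S,(322,196,350,230),165),(T,(310,216,340,244),200)):
    k,f,s=blob(im,(3,150,v),(22,255,255),roi); e=cv2.fitEllipse(k); o.append(f(e[0])); print("captop",f(e[0]),np.array(e[1])/s,onz(im,*f(e[0]),42).round(1))
print(tri(S,o[0],T,o[1]))
# full silhouette in top/side
for im,roi in((S,(322,196,350,230)),(T,(310,216,340,244))):
    k,f,s=blob(im,(3,120,60),(22,255,255),roi); r=cv2.minAreaRect(k); print("sil",f(r[0]),np.array(r[1])/s,onz(im,*f(r[0]),21).round(1))
# bottle white neck
w=[]
for im,roi,v in((S,(255,245,285,272),110),(T,(222,190,246,216),150)):
    k,f,s=blob(im,(0,0,v),(180,80,255),roi); r=cv2.minAreaRect(k);e=cv2.fitEllipse(k);w.append(f(e[0])); print("white",f(e[0]),np.array(e[1])/s,onz(im,*f(e[0]),105).round(1))
print(tri(S,w[0],T,w[1]))
# block corners top view crop scale 353/70
for im,pts,sc,x0,y0 in((T,[(545,35),(680,93),(622,230),(483,170)],353/70,200,180),(S,[(475,187),(730,198),(597,304)],400/85,225,235)):
    off=400
    P=[onz(im,x0+(a-off+.5)/sc-.5,y0+(b+.5)/sc-.5,36) for a,b in (pts if im is T else [(a-0,b) for a,b in [(75+400,187),(330+400,198),(197+400,304)]])]
    P=np.array(P);print(P.round(1),np.linalg.norm(np.diff(P,axis=0),axis=1).round(1)); print("centre",(P[0]+P[2])/2 if im is T else (P[0]+P[1])/2, (P[1]+P[3])/2 if im is T else "")
# ball (crop px)
a=(225+(203.5)/(400/85)-.5,235+(93.5)/(353/75)-.5); b=(200+(573-400)/(353/70)-.5,180+105/(353/70)-.5)
print("ball",a,b,onz(S,*a,116),onz(T,*b,116),tri(S,a,T,b))
```

```text
axes cols xyz
 [[-0.226 -0.     0.974]
 [-0.974 -0.001 -0.226]
 [ 0.001 -1.     0.   ]]
captop [335.46271324 207.00682449] [12.0182085  16.37226868] [ 519.8 -150.5   42. ]
captop [323.87402344 228.97497845] [15.23322487 15.67553234] [ 521.5 -150.2   42. ]
(array([ 520.65308837, -150.32670641,   42.19416178]), np.float64(1.710909613484449))
sil [335.04611397 211.75428963] [17.45371628 22.90691757] [ 519.7 -153.3   21. ]
sil [323.92500019 229.40000153] [16.65870667 16.77050972] [ 522.8 -152.1   21. ]
white [267.3685112  258.70476055] [18.94844437 19.18377113] [584.9 114.6 105. ]
white [232.61784458 201.73703194] [14.29375744 15.76221657] [587.6 111.9 105. ]
(array([587.24134928, 112.10947899, 101.17769659]), np.float64(2.0926074024274515))
[[645.4 133.7  36. ]
 [611.6  52.9  36. ]
 [530.   84.8  36. ]
 [564.2 167.3  36. ]] [87.5 87.6 89.3]
centre [587.71899308 109.25530617  36.        ] [587.91826197 110.12887824  36.        ]
[[643.2 135.3  36. ]
 [528.9  87.6  36. ]
 [560.9 168.7  36. ]] [123.9  87.3]
centre [586.07313732 111.44448657  36.        ] 
ball (267.74375, 254.3654390934844) (233.8059490084986, 200.32152974504248) [585.68856483 111.06013477 116.        ] [589.782096   107.50880967 116.        ] (array([589.06118077, 107.71280898, 110.86977075]), np.float64(3.2624956487465306))
```

Cap is at about (520.7, -151) with its top measured at z 42.2, as it should be. Bottle is at about (587, 110), and the block sides come out at 87–89 mm against 90. I'll move to above the cap.

Request:
{"op": "play_rows", "data": {"series": [[0.038,0,0.031,0,0,0,0.065],[0.038,0,0.031,0,0,0,0.065],[0.038,0,0.031,0,0,0,0.065],[0.038,0,0.031,0,0,0,0.065],[0.038,0,0.031,0,0,0,0.065],[0.038,0,0.031,0,0,0,0.065],[0.038,0,0.031,0,0,0,0.065],[0.038,0,0.031,0,0,0,0.065],[0.038,0,0.031,0,0,0,0.065],[0.038,0,0.031,0,0,0,0.065]]}}

```text
clock: 1.3
position: [359.5, 162.9, 230.1]
ee_rot: [0.442, -0.551, 0.551, -0.445]
contact_force: [0.9, 0.4, 0.8]
gripper_width: 65.2
```

Request:
{"op": "play_rows", "data": {"series": [[0.038,0,0.032,0,0.148,0,0.065],[0,0,0,0,0,0,0.065]]}}

```text
clock: 1.5
position: [383.5, 113.9, 230.8]
ee_rot: [0.395, -0.585, 0.585, -0.399]
contact_force: [-1.4, 0.4, -1.0]
gripper_width: 64.7
```

```bash
cat >> h.py <<'E'
def go(p,yaw=None,n=None):
    """rows (tool frame) from the present pose to p (mm) and tool-x yaw (deg), tool kept vertical"""
    st=read_state();A=R.from_quat(st["ee_rot"]);pos=np.array(st["position"]);x=A.as_matrix()[:,0]
    y0=np.degrees(np.arctan2(x[1],x[0])); yaw=y0 if yaw is None else yaw
    B=R.from_matrix(np.c_[[np.cos(np.radians(yaw)),np.sin(np.radians(yaw)),0],[0,0,-1],[-np.sin(np.radians(yaw)),np.cos(np.radians(yaw)),0]])
    d=np.array(p)-pos; rv=(B*A.inv()).as_rotvec()
    n=n or int(np.ceil(max(np.linalg.norm(d)/48,np.degrees(np.linalg.norm(rv))/8.5)))
    print("pos",pos.round(1),"yaw",y0.round(1),"j6",st["joints"][5].round(2),"F",np.round(st["contact_force"],1),"w",round(st["gripper_width"],1),"tilt",np.degrees(np.arccos(-A.as_matrix()[2,1])).round(2))
    for i in range(n):
        C=R.from_rotvec(rv*i/n)*A
        print(np.round(C.inv().apply(d/n)/1000,4).tolist(),np.round(A.inv().apply(rv/n),3).tolist())
E
python3 -c "
from h import *
go([521,-151,120],115)"
```

```text
pos [383.5 113.9 230.8] yaw -111.6 j6 0.49 F [-1.4  0.4 -1. ] w 64.7 tilt 0.32
[0.0123, 0.0069, 0.0141] [0.0, 0.145, -0.0]
[0.0101, 0.0069, 0.0157] [0.0, 0.145, -0.0]
[0.0077, 0.0069, 0.017] [0.0, 0.145, -0.0]
[0.0052, 0.0069, 0.0179] [0.0, 0.145, -0.0]
[0.0025, 0.007, 0.0185] [0.0, 0.145, -0.0]
[-0.0002, 0.007, 0.0186] [0.0, 0.145, -0.0]
[-0.0029, 0.007, 0.0184] [0.0, 0.145, -0.0]
[-0.0056, 0.007, 0.0178] [0.0, 0.145, -0.0]
[-0.0081, 0.007, 0.0168] [0.0, 0.145, -0.0]
[-0.0104, 0.007, 0.0154] [0.0, 0.145, -0.0]
[-0.0126, 0.007, 0.0138] [0.0, 0.145, -0.0]
[-0.0144, 0.007, 0.0118] [0.0, 0.145, -0.0]
[-0.016, 0.0069, 0.0096] [0.0, 0.145, -0.0]
[-0.0172, 0.0069, 0.0072] [0.0, 0.145, -0.0]
[-0.0181, 0.0069, 0.0046] [0.0, 0.145, -0.0]
[-0.0186, 0.0069, 0.0019] [0.0, 0.145, -0.0]
```

```bash
python3 -c "
from h import *
go([521,-151,120],-65,8)"
```

```text
pos [383.5 113.9 230.8] yaw -111.6 j6 0.49 F [-1.4  0.4 -1. ] w 64.7 tilt 0.32
[0.0245, 0.0139, 0.0281] [-0.001, -0.102, -0.0]
[0.0272, 0.0138, 0.0255] [-0.001, -0.102, -0.0]
[0.0297, 0.0138, 0.0226] [-0.001, -0.102, -0.0]
[0.0318, 0.0138, 0.0195] [-0.001, -0.102, -0.0]
[0.0336, 0.0138, 0.0162] [-0.001, -0.102, -0.0]
[0.0351, 0.0138, 0.0127] [-0.001, -0.102, -0.0]
[0.0362, 0.0138, 0.0091] [-0.001, -0.102, -0.0]
[0.0369, 0.0138, 0.0054] [-0.001, -0.102, -0.0]
```

Request:
{"op": "play_rows", "data": {"series": [[0.0245,0.014,0.028,0,-0.102,0,0.065],[0.027,0.014,0.0255,0,-0.102,0,0.065],[0.03,0.014,0.0225,0,-0.102,0,0.065],[0.032,0.014,0.0195,0,-0.102,0,0.065],[0.0335,0.014,0.016,0,-0.102,0,0.065],[0.035,0.014,0.0125,0,-0.102,0,0.065],[0.036,0.014,0.009,0,-0.102,0,0.065],[0.037,0.014,0.0055,0,-0.102,0,0.065],[0,0,0,0,0,0,0.065]]}}

```text
clock: 2.4
position: [534.9, -154.2, 116.5]
ee_rot: [-0.6, 0.363, -0.369, 0.61]
contact_force: [-0.0, 0.2, 0.2]
gripper_width: 65.1
```

```bash
python3 -c "
from h import *
go([521,-151,120],-65,1)"
```

```text
pos [ 534.9 -154.2  116.5] yaw -62.3 j6 2.06 F [-0.   0.2  0.2] w 65.1 tilt 0.98
[-0.0093, -0.0037, -0.0108] [-0.017, 0.047, -0.001]
```

Request:
{"op": "play_rows", "data": {"series": [[-0.0093,0,-0.0108,-0.017,0.047,-0.001,0.065],[0,0,0,0,0,0,0.065]]}}

```text
clock: 2.6
position: [520.9, -150.8, 115.1]
ee_rot: [0.596, -0.381, 0.38, -0.595]
contact_force: [-0.5, -0.5, -0.2]
gripper_width: 65.2
```

```bash
python3 -c "
from h import *
go([521,-151,60],-65,3)
S=get_image('side');save('a.png',S['color'][150:260,290:400],5)"
```

```text
pos [ 520.9 -150.8  115.1] yaw -65.2 j6 1.99 F [-0.5 -0.5 -0.2] w 65.2 tilt 0.15
[0.0001, 0.0184, 0.0] [0.001, -0.001, -0.0]
[0.0001, 0.0184, 0.0] [0.001, -0.001, -0.0]
[0.0001, 0.0184, 0.0] [0.001, -0.001, -0.0]
```

View pics/a.png

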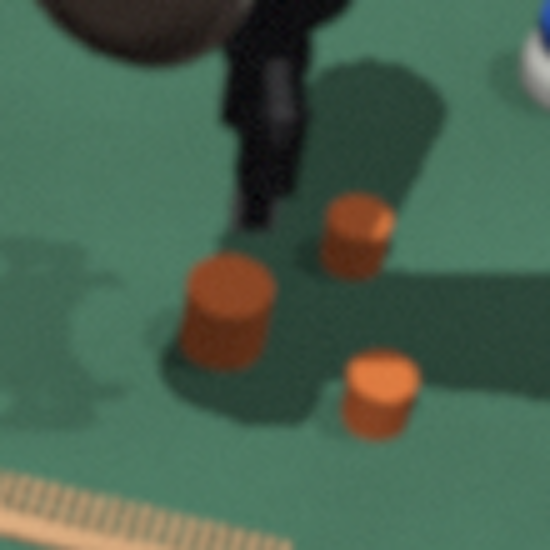

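Request:
{"op": "play_rows", "data": {"series": [[0,0.018,0,0,0,0,0.065],[0,0.018,0,0,0,0,0.065],[0,0.018,0,0,0,0,0.065],[0,0.018,0,0,0,0,0.065],[0,0.014,0,0,0,0,0.065],[0,0.01,0,0,0,0,0.065],[0,0.006,0,0,0,0,0.065],[0,0.004,0,0,0,0,0.065],[0,0,0,0,0,0,0.065]]}}

```text
clock: 3.55
position: [531.5, -144.6, 12.8]
ee_rot: [-0.596, 0.369, -0.381, 0.603]
contact_force: [0.2, 0.5, -0.8]
gripper_width: 64.7
```

```bash
python3 -c "
from h import *
go([521,-151,5],-65,1)"
```

```text
pos [ 531.5 -144.6   12.8] yaw -64.0 j6 1.99 F [ 0.2  0.5 -0.8] w 64.7 tilt 1.11
[0.0011, 0.0076, -0.0124] [-0.017, 0.017, 0.009]
```

Request:
{"op": "play_rows", "data": {"series": [[0.001,0.004,-0.0062,-0.017,0.017,0.009,0.065],[0,0.0035,-0.0062,0,0,0,0.065],[0,0,0,0,0,0,0.065]]}}

```text
clock: 3.85
position: [520.9, -151.3, 5.9]
ee_rot: [-0.596, 0.38, -0.381, 0.597]
contact_force: [-0.8, -0.4, 0.6]
gripper_width: 64.9
```

```bash
python3 -c "
from h import *
go([521,-151,5],-65,1)"
```

```text
pos [ 520.9 -151.3    5.9] yaw -65.1 j6 1.99 F [-0.8 -0.4  0.6] w 64.9 tilt 0.08
[-0.0003, 0.0009, 0.0002] [-0.001, -0.001, 0.0]
```

Now I'll close the fingers on the cap, give them time, then lift a little.

Request:
{"op": "play_rows", "data": {"series": [[0,0,0,0,0,0,0.05],[0,0,0,0,0,0,0.046],[0,0,0,0,0,0,0.04],[0,0,0,0,0,0,0.035],[0,0,0,0,0,0,0.035],[0,0,0,0,0,0,0.035]]}}

```text
clock: 4.45
position: [521.3, -151.7, 6.7]
ee_rot: [-0.595, 0.38, -0.381, 0.597]
contact_force: [0.5, -0.3, -0.2]
gripper_width: 44.1
```

Request:
{"op": "play_rows", "data": {"series": [[0,-0.01,0,0,0,0,0.035],[0,-0.02,0,0,0,0,0.035],[0,-0.03,0,0,0,0,0.035],[0,-0.04,0,0,0,0,0.035],[0,-0.04,0,0,0,0,0.035],[0,-0.03,0,0,0,0,0.035],[0,0,0,0,0,0,0.035]]}}

```text
clock: 5.15
position: [520.3, -152.0, 186.2]
ee_rot: [-0.596, 0.38, -0.381, 0.596]
contact_force: [0.7, -1.3, -0.5]
gripper_width: 44.0
```

```bash
python3 -c "
from h import *
go([587,110,175],-105,9)"
```

```text
pos [ 520.3 -152.   186.2] yaw -65.1 j6 1.99 F [ 0.7 -1.3 -0.5] w 44.0 tilt 0.11
[-0.0233, 0.0012, 0.019] [-0.0, 0.077, 0.0]
[-0.0247, 0.0012, 0.0171] [-0.0, 0.077, 0.0]
[-0.0259, 0.0012, 0.0152] [-0.0, 0.077, 0.0]
[-0.027, 0.0012, 0.0131] [-0.0, 0.077, 0.0]
[-0.028, 0.0012, 0.011] [-0.0, 0.077, 0.0]
[-0.0287, 0.0012, 0.0088] [-0.0, 0.077, 0.0]
[-0.0293, 0.0012, 0.0066] [-0.0, 0.077, 0.0]
[-0.0297, 0.0012, 0.0043] [-0.0, 0.077, 0.0]
[-0.03, 0.0012, 0.0019] [-0.0, 0.077, 0.0]
```

Request:
{"op": "play_rows", "data": {"series": [[-0.0235,0.001,0.019,0,0.077,0,0.035],[-0.0245,0.001,0.017,0,0.077,0,0.035],[-0.026,0.001,0.015,0,0.077,0,0.035],[-0.027,0.001,0.013,0,0.077,0,0.035],[-0.028,0.001,0.011,0,0.077,0,0.035],[-0.029,0.001,0.009,0,0.077,0,0.035],[-0.029,0.001,0.0065,0,0.077,0,0.035],[-0.03,0.001,0.0045,0,0.077,0,0.035],[-0.03,0.001,0.002,0,0.077,0,0.035],[0,0,0,0,0,0,0.035]]}}

```text
clock: 6.15
position: [589.1, 118.3, 178.9]
ee_rot: [0.422, -0.567, 0.568, -0.423]
contact_force: [-1.2, -1.7, -0.7]
gripper_width: 43.8
```

```bash
python3 -c "
from h import *
go([587,110,160],-105,1)"
```

```text
pos [589.1 118.3 178.9] yaw -106.7 j6 0.81 F [-1.2 -1.7 -0.7] w 43.8 tilt 0.11
[0.0085, 0.0189, 0.0003] [-0.002, -0.03, -0.0]
```

Request:
{"op": "play_rows", "data": {"series": [[0.0085,0.014,0,0,-0.03,0,0.035],[0,0.015,0,0,0,0,0.035],[0,0,0,0,0,0,0.035]]}}

```text
clock: 6.45
position: [585.3, 110.2, 148.6]
ee_rot: [0.432, -0.56, 0.56, -0.432]
contact_force: [-0.7, -0.0, -0.4]
gripper_width: 43.9
```

Run:
```python
from h import *
go([587,110,150],-105,1)
S=get_image("side");T=get_image("top")
save("b.png",np.hstack([cv2.resize(S["color"][200:300,220:320],(380,380),interpolation=cv2.INTER_CUBIC),cv2.resize(T["color"][150:250,190:290],(380,380),interpolation=cv2.INTER_CUBIC)]))
for p in((587,110,150-6.5),(587,110,150-6.5+42),(587,110,85),(587,110,120)): print(p,proj(S,p).round(1),proj(T,p).round(1))
```

```text
pos [585.3 110.2 148.6] yaw -104.7 j6 0.86 F [-0.7 -0.  -0.4] w 43.9 tilt 0.03
[-0.0002, -0.0014, 0.0017] [-0.0, 0.005, 0.0]
(587, 110, 143.5) [267.4 246. ] [231.9 199.6]
(587, 110, 185.5) [267.3 233.4] [230.2 196.8]
(587, 110, 85) [267.5 262.3] [234.  203.2]
(587, 110, 120) [267.4 252.7] [232.7 201. ]
```

View pics/b.png

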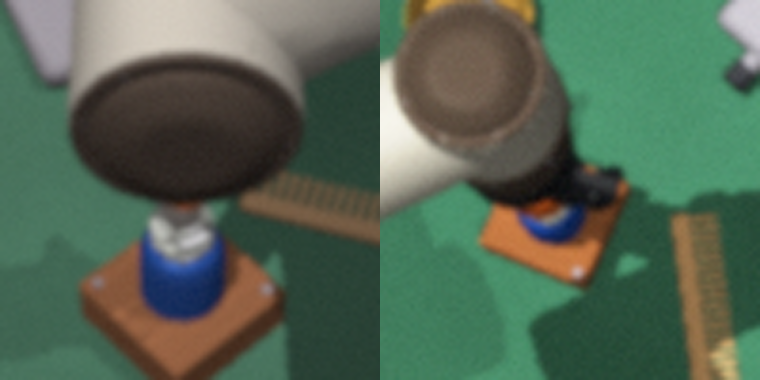

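The side view has the bottle at crop (182,270) with a sliver of the cap above it at (182,205). In the top view the wrist hides most of the cap. They look lined up in the side view; I'll put numbers on it using the blue body's edges.

Run:
```python
from h import *
S=get_image("side")
def edges(c,lo,hi,rows,x0,x1):
    h=cv2.cvtColor(c,cv2.COLOR_RGB2HSV);m=cv2.inRange(h,lo,hi);o=[]
    for r in rows:
        x=np.where(m[r,x0:x1])[0]
        if len(x): o.append((r,x.min()+x0,x.max()+x0,(x.min()+x.max())/2+x0))
    return o
print("blue",edges(S["color"],(105,110,40),(125,255,255),range(264,284,2),245,295))
print("orange",edges(S["color"],(0,130,60),(18,255,255),range(250,257),255,282))
# axis line projection for candidate positions
for x,y in((587,110),(588,110),(587,111.5)): print(x,y,proj(S,(x,y,40)).round(2),proj(S,(x,y,85)).round(2))
# original top view for blue body: from saved full-res picture
t=cv2.resize(cv2.imread("pics/top.png")[:,:,::-1],(560,420),interpolation=cv2.INTER_AREA)
T=get_image("top")
for nm,im in(("start",t),("now",T["color"])):
    m=cv2.inRange(cv2.cvtColor(im,cv2.COLOR_RGB2HSV),(100,90,40),(125,255,255));m2=np.zeros_like(m);m2[185:222,215:255]=m[185:222,215:255]
    ks=cv2.findContours(m2,cv2.RETR_EXTERNAL,cv2.CHAIN_APPROX_NONE)[0];k=max(ks,key=cv2.contourArea);k=cv2.convexHull(k)
    (c,r)=cv2.minEnclosingCircle(k);print(nm,c,r,cv2.boundingRect(k))
    print(onz(T,*c,85).round(1),"r pix expected",26*487/np.linalg.norm(np.array([587,110,85])-T["origin"]))
```

```text
blue [(264, np.int64(258), np.int64(278), np.float64(268.0)), (266, np.int64(258), np.int64(278), np.float64(268.0)), (268, np.int64(258), np.int64(278), np.float64(268.0)), (270, np.int64(258), np.int64(278), np.float64(268.0)), (272, np.int64(258), np.int64(277), np.float64(267.5)), (274, np.int64(258), np.int64(277), np.float64(267.5)), (276, np.int64(258), np.int64(277), np.float64(267.5)), (278, np.int64(259), np.int64(276), np.float64(267.5)), (280, np.int64(260), np.int64(274), np.float64(267.0)), (282, np.int64(263), np.int64(272), np.float64(267.5))]
orange [(252, np.int64(265), np.int64(270), np.float64(267.5)), (253, np.int64(266), np.int64(270), np.float64(268.0))]
587 110 [267.53 273.89] [267.46 262.26]
588 110 [267.13 273.74] [267.05 262.1 ]
587 111.5 [267.24 274.39] [267.16 262.76]
start (234.90740966796875, 205.01852416992188) 8.151993751525879 (227, 200, 17, 13)
[581.7 107.2  85. ] r pix expected 9.043042522821436
now (235.0, 205.0) 8.24631118774414 (227, 203, 17, 10)
[581.7 107.   85. ] r pix expected 9.043042522821436
```

Request:
{"op": "play_rows", "data": {"series": [[0,0.01,0.001,0,0.005,0,0.035],[0,0.01,0,0,0,0,0.035],[0,0.004,0,0,0,0,0.035],[0,0,0,0,0,0,0.035]]}}

```text
clock: 7.05
position: [589.3, 110.5, 127.2]
ee_rot: [0.427, -0.56, 0.562, -0.433]
contact_force: [0.0, -0.9, -0.5]
gripper_width: 44.0
```

```bash
python3 -c "
from h import *
go([587,109.8,120],-105,1)"
```

```text
pos [589.3 110.5 127.2] yaw -105.0 j6 0.85 F [ 0.  -0.9 -0.5] w 44.0 tilt 0.51
[0.0013, 0.0072, -0.0021] [-0.008, -0.001, -0.005]
```

Request:
{"op": "play_rows", "data": {"series": [[0.001,0.003,-0.0025,-0.008,-0.001,-0.005,0.035],[0,0.003,-0.0005,0,0,0,0.035],[0,0.001,0,0,0,0,0.035],[0,0,0,0,0,0,0.035]]}}

```text
clock: 7.45
position: [586.0, 110.4, 119.5]
ee_rot: [-0.431, 0.561, -0.561, 0.43]
contact_force: [0.2, 0.1, -0.1]
gripper_width: 43.9
```

```bash
python3 -c "
from h import *
go([587,109.8,117],-105,1)"
```

```text
pos [586.  110.4 119.5] yaw -105.0 j6 0.85 F [ 0.2  0.1 -0.1] w 43.9 tilt 0.09
[0.0003, 0.0025, 0.0011] [0.001, 0.001, 0.001]
```

Request:
{"op": "play_rows", "data": {"series": [[0.0003,0.0015,0.0008,0,0,0,0.035],[0,0.0015,0,0,0,0,0.035],[0,0.001,0,0,0,0,0.035],[0,0.001,0,0,0,0,0.035],[0,0,0,0,0,0,0.035]]}}

```text
clock: 7.95
position: [587.1, 110.0, 114.5]
ee_rot: [-0.431, 0.561, -0.561, 0.43]
contact_force: [1.0, 0.7, -0.7]
gripper_width: 44.3
```

```bash
python3 -c "
from h import *
go([587,109.8,110],-105,1)"
```

```text
pos [587.1 110.  114.5] yaw -105.0 j6 0.85 F [ 1.   0.7 -0.7] w 44.3 tilt 0.03
[0.0002, 0.0045, -0.0] [0.0, 0.001, 0.0]
```

Request:
{"op": "play_rows", "data": {"series": [[0,0.001,0,0,0,0,0.035],[0,0.001,0,0,0,0,0.035],[0,0.001,0,0,0,0,0.035]]}}

```text
clock: 8.25
position: [587.2, 110.0, 111.6]
ee_rot: [0.431, -0.561, 0.561, -0.431]
contact_force: [0.6, 0.4, 0.3]
gripper_width: 44.2
```

Request:
{"op": "play_rows", "data": {"series": [[0,0.001,0,0,0,0,0.035],[0,0.001,0,0,0,0,0.035],[0,0.001,0,0,0,0,0.035]]}}

```text
clock: 8.55
position: [587.2, 110.1, 108.3]
ee_rot: [0.431, -0.561, 0.561, -0.431]
contact_force: [-0.8, -0.1, 0.0]
gripper_width: 44.0
```

Request:
{"op": "play_rows", "data": {"series": [[0,0.001,0,0,0,0,0.035],[0,0.001,0,0,0,0,0.035]]}}

```text
clock: 8.75
position: [587.2, 110.0, 106.0]
ee_rot: [0.431, -0.561, 0.561, -0.431]
contact_force: [0.1, -0.1, -0.3]
gripper_width: 44.0
```

Request:
{"op": "play_rows", "data": {"series": [[0,0.001,0,0,0,0,0.035],[0,0.0007,0,0,0,0,0.035]]}}

```text
clock: 8.95
position: [587.2, 110.0, 104.2]
ee_rot: [0.431, -0.561, 0.561, -0.431]
contact_force: [-1.4, -0.4, 1.8]
gripper_width: 44.2
```

Request:
{"op": "play_rows", "data": {"series": [[0,0.0007,0,0,0,0,0.035]]}}

```text
clock: 9.05
position: [587.3, 110.0, 104.0]
ee_rot: [0.431, -0.561, 0.561, -0.431]
contact_force: [-1.5, -0.2, 5.8]
gripper_width: 43.8
```

The lugs are riding at about 6 N, at the expected height. I'll turn anticlockwise under light pressure.

Request:
{"op": "play_rows", "data": {"series": [[0,0.0005,0,0,-0.05,0,0.035],[0,0.0005,0,0,-0.05,0,0.035],[0,0.0005,0,0,-0.05,0,0.035]]}}

```text
clock: 9.35
position: [588.3, 110.8, 104.2]
ee_rot: [0.472, -0.525, 0.526, -0.474]
contact_force: [-1.3, 0.2, 3.0]
gripper_width: 43.9
```

```bash
python3 -c "
from h import *
go([587,109.8,110],-105,1);print(read_state()['wrist_torque'])"
```

```text
pos [588.3 110.8 104.2] yaw -96.0 j6 1.01 F [-1.3  0.2  3. ] w 43.9 tilt 0.2
[0.0011, -0.0058, -0.0012] [-0.003, 0.157, -0.002]
[ 0.24857848  0.44263519 -0.02992963]
```

Request:
{"op": "play_rows", "data": {"series": [[0.0007,0.0005,-0.0008,-0.003,-0.05,0,0.035],[0.0005,0.0005,-0.0005,0,-0.05,0,0.035],[0.0003,0.0005,-0.0003,0,-0.05,0,0.035]]}}

```text
clock: 9.65
position: [588.0, 110.3, 104.2]
ee_rot: [-0.511, 0.486, -0.487, 0.515]
contact_force: [-0.0, 0.1, 2.2]
gripper_width: 43.9
```

Request:
{"op": "play_rows", "data": {"series": [[0.0005,0.0006,-0.0008,0,-0.05,0,0.035],[0.0004,0.0006,-0.0006,0,-0.05,0,0.035],[0.0003,0.0006,-0.0005,0,-0.05,0,0.035]]}}

```text
clock: 9.95
position: [588.0, 110.4, 104.2]
ee_rot: [-0.546, 0.444, -0.447, 0.553]
contact_force: [-0.5, 0.7, 1.7]
gripper_width: 43.9
```

```bash
python3 -c "
from h import *
go([587.2,109.9,104],None,1);print(read_state()['wrist_torque'])"
```

```text
pos [588.  110.4 104.2] yaw -78.0 j6 1.32 F [-0.5  0.7  1.7] w 43.9 tilt 0.65
[0.0003, 0.0002, -0.0009] [-0.011, -0.0, -0.004]
[ 0.28883099  0.19011039 -0.03566743]
```

Request:
{"op": "play_rows", "data": {"series": [[0.0004,0.0007,-0.0009,-0.008,-0.05,-0.003,0.035],[0.0003,0.0007,-0.0005,-0.004,-0.05,-0.001,0.035],[0.0003,0.0007,-0.0004,-0.003,-0.05,0,0.035]]}}

```text
clock: 10.25
position: [588.2, 110.5, 104.1]
ee_rot: [-0.582, 0.4, -0.401, 0.583]
contact_force: [-1.1, 1.9, 2.8]
gripper_width: 44.0
```

```bash
python3 -c "
from h import *
go([587.2,109.9,104],None,1);print(read_state()['wrist_torque'])"
```

```text
pos [588.2 110.5 104.1] yaw -69.0 j6 1.48 F [-1.1  1.9  2.8] w 44.0 tilt 0.08
[0.0002, 0.0001, -0.0012] [-0.001, -0.0, -0.0]
[ 0.66949447  0.43437435 -0.05430258]
```

Request:
{"op": "play_rows", "data": {"series": [[0.0003,0.0007,-0.001,-0.002,-0.05,0,0.035],[0.0003,0.0007,-0.0006,-0.003,-0.05,0,0.035],[0.0003,0.0007,-0.0005,-0.003,-0.05,0,0.035]]}}

```text
clock: 10.55
position: [588.3, 110.8, 104.1]
ee_rot: [0.612, -0.354, 0.354, -0.612]
contact_force: [-0.6, 1.5, 3.9]
gripper_width: 44.3
```

```bash
python3 -c "
from h import *
go([587.2,109.9,104],None,1);print(read_state()['wrist_torque'])"
```

```text
pos [588.3 110.8 104.1] yaw -60.1 j6 1.64 F [-0.6  1.5  3.9] w 44.3 tilt 0.06
[0.0002, 0.0001, -0.0014] [0.001, 0.0, -0.001]
[ 0.50088785  0.40239546 -0.02818411]
```

Request:
{"op": "play_rows", "data": {"series": [[0.0003,0.0007,-0.0012,-0.002,-0.05,0,0.035],[0.0003,0.0007,-0.0007,-0.002,-0.05,0,0.035],[0.0003,0.0007,-0.0006,-0.002,-0.05,0,0.035]]}}

```text
clock: 10.85
position: [588.4, 110.8, 103.9]
ee_rot: [-0.638, 0.305, -0.305, 0.638]
contact_force: [-2.0, 1.5, 0.8]
gripper_width: 44.1
```

```bash
python3 -c "
from h import *
go([587.2,109.9,104],None,1);print(read_state()['wrist_torque'])"
```

```text
pos [588.4 110.8 103.9] yaw -51.1 j6 1.79 F [-2.   1.5  0.8] w 44.1 tilt 0.05
[-0.0, -0.0001, -0.0015] [0.0, 0.0, -0.001]
[ 0.53194174  0.31996114 -0.06303518]
```

Request:
{"op": "play_rows", "data": {"series": [[0,0.0008,-0.001,0,-0.035,0,0.035],[0,0.0008,-0.0005,0,-0.035,0,0.035]]}}

```text
clock: 11.05
position: [587.5, 110.5, 102.6]
ee_rot: [-0.648, 0.281, -0.281, 0.649]
contact_force: [-0.1, -0.5, -0.5]
gripper_width: 43.7
```

Request:
{"op": "play_rows", "data": {"series": [[0,0.001,0,0,0,0,0.035],[0,0.001,0,0,0,0,0.035]]}}

```text
clock: 11.25
position: [587.5, 110.5, 100.4]
ee_rot: [-0.648, 0.281, -0.281, 0.649]
contact_force: [-0.0, 1.3, -0.3]
gripper_width: 44.3
```

Request:
{"op": "play_rows", "data": {"series": [[0,0.001,0,0,0,0,0.035],[0,0.001,0,0,0,0,0.035],[0,0.0008,0,0,0,0,0.035]]}}

```text
clock: 11.55
position: [587.5, 110.5, 97.1]
ee_rot: [-0.648, 0.282, -0.282, 0.649]
contact_force: [-0.1, -0.3, 0.3]
gripper_width: 43.9
```

Request:
{"op": "play_rows", "data": {"series": [[0,0.0006,0,0,0,0,0.035],[0,0.0006,0,0,0,0,0.035]]}}

```text
clock: 11.75
position: [587.7, 110.5, 96.8]
ee_rot: [-0.648, 0.282, -0.282, 0.649]
contact_force: [-2.0, -0.6, 4.7]
gripper_width: 44.0
```

```bash
python3 -c "
from h import *
go([587.5,110.4,97],None,1);print(read_state()['wrist_torque'])"
```

```text
pos [587.7 110.5  96.8] yaw -47.0 j6 1.87 F [-2.  -0.6  4.7] w 44.0 tilt 0.09
[-0.0001, -0.0002, -0.0002] [-0.002, -0.0, -0.0]
[ 0.14402842  0.66842981 -0.0139835 ]
```

The lugs have dropped: the cap stands 7.3 mm below riding height, on the thread start. Now I'll screw it clockwise.

Request:
{"op": "play_rows", "data": {"series": [[0,0.0004,0,0,0.05,0,0.035],[0,0.0004,0,0,0.05,0,0.035],[0,0.0004,0,0,0.05,0,0.035]]}}

```text
clock: 12.05
position: [588.0, 110.4, 96.9]
ee_rot: [-0.624, 0.33, -0.331, 0.626]
contact_force: [-0.8, -0.3, 3.3]
gripper_width: 44.1
```

```bash
python3 -c "
from h import *
go([587.5,110.4,97],None,1);print(read_state()['wrist_torque'])"
```

```text
pos [588.  110.4  96.9] yaw -55.8 j6 1.71 F [-0.8 -0.3  3.3] w 44.1 tilt 0.15
[-0.0003, -0.0001, -0.0004] [-0.003, 0.0, 0.0]
[-0.04498217  0.4636898   0.06336724]
```

Request:
{"op": "play_rows", "data": {"series": [[0,0.0005,-0.0003,-0.002,0.05,0,0.035],[0,0.0006,-0.0002,0,0.05,0,0.035]]}}

```text
clock: 12.25
position: [587.5, 110.1, 96.5]
ee_rot: [-0.607, 0.363, -0.363, 0.607]
contact_force: [-1.2, 0.2, 3.3]
gripper_width: 43.9
```

```bash
python3 -c "
from h import *
go([587.5,110.4,97],None,1);print(read_state()['wrist_torque'])"
```

```text
pos [587.5 110.1  96.5] yaw -61.8 j6 1.61 F [-1.2  0.2  3.3] w 43.9 tilt 0.05
[-0.0003, -0.0005, 0.0001] [-0.001, 0.0, 0.0]
[0.02119747 0.40301416 0.03643955]
```

Cap is descending along the ramp, so I'll continue.

Request:
{"op": "play_rows", "data": {"series": [[0,0.0007,-0.0002,0,0.05,0,0.035],[0,0.0007,-0.0002,0,0.05,0,0.035],[0,0.0007,-0.0002,0,0.05,0,0.035]]}}

```text
clock: 12.55
position: [587.4, 110.1, 95.7]
ee_rot: [-0.576, 0.408, -0.41, 0.577]
contact_force: [-0.4, 0.4, 2.3]
gripper_width: 44.4
```

```bash
python3 -c "
from h import *
go([587.5,110.4,97],None,1);print(read_state()['wrist_torque'])"
```

```text
pos [587.4 110.1  95.7] yaw -70.7 j6 1.45 F [-0.4  0.4  2.3] w 44.4 tilt 0.16
[-0.0002, -0.0013, 0.0002] [-0.003, 0.0, 0.0]
[0.03368936 0.18706857 0.00049263]
```

Request:
{"op": "play_rows", "data": {"series": [[0,0.0007,-0.0001,-0.002,0.05,0,0.035],[0,0.0007,-0.0001,-0.001,0.05,0,0.035],[0,0.0007,-0.0001,0,0.05,0,0.035]]}}

```text
clock: 12.85
position: [587.8, 110.2, 94.9]
ee_rot: [-0.543, 0.452, -0.453, 0.544]
contact_force: [-1.3, 0.6, 3.3]
gripper_width: 43.8
```

```bash
python3 -c "
from h import *
go([587.5,110.4,97],None,1);print(read_state()['wrist_torque'])"
```

```text
pos [587.8 110.2  94.9] yaw -79.6 j6 1.3 F [-1.3  0.6  3.3] w 43.8 tilt 0.1
[-0.0002, -0.0021, -0.0002] [-0.002, 0.0, 0.0]
[0.07095235 0.41385432 0.01963891]
```

Request:
{"op": "play_rows", "data": {"series": [[0,0.0007,-0.0003,-0.002,0.05,0,0.035],[0,0.0007,-0.0002,-0.001,0.05,0,0.035],[0,0.0007,-0.0001,0,0.05,0,0.035]]}}

```text
clock: 13.15
position: [588.0, 110.3, 94.0]
ee_rot: [-0.506, 0.493, -0.494, 0.507]
contact_force: [-0.7, 0.2, 3.0]
gripper_width: 43.6
```

```bash
python3 -c "
from h import *
go([587.5,110.4,97],None,1);print(read_state()['wrist_torque'])"
```

```text
pos [588.  110.3  94. ] yaw -88.5 j6 1.14 F [-0.7  0.2  3. ] w 43.6 tilt 0.07
[-0.0001, -0.003, -0.0005] [-0.001, 0.0, 0.0]
[-0.0500131   0.35937807  0.02344024]
```

Request:
{"op": "play_rows", "data": {"series": [[0,0.0007,-0.0004,-0.001,0.05,0,0.035],[0,0.0007,-0.0003,-0.001,0.05,0,0.035],[0,0.0007,-0.0001,0,0.05,0,0.035]]}}

```text
clock: 13.45
position: [587.9, 110.3, 93.2]
ee_rot: [0.466, -0.531, 0.532, -0.467]
contact_force: [-2.0, -0.3, 3.6]
gripper_width: 43.7
```

```bash
python3 -c "
from h import *
go([587.5,110.4,97],None,1);print(read_state()['wrist_torque'])"
```

```text
pos [587.9 110.3  93.2] yaw -97.5 j6 0.98 F [-2.  -0.3  3.6] w 43.7 tilt 0.07
[-0.0001, -0.0038, -0.0004] [-0.001, -0.0, -0.0]
[-0.01674789  0.34947522  0.03648635]
```

Request:
{"op": "play_rows", "data": {"series": [[0,0.0006,-0.0003,-0.001,0.04,0,0.035],[0,0.0006,-0.0002,-0.001,0.04,0,0.035]]}}

```text
clock: 13.65
position: [587.9, 110.4, 92.9]
ee_rot: [0.444, -0.55, 0.55, -0.444]
contact_force: [-0.4, 0.2, 3.1]
gripper_width: 44.0
```

```bash
python3 -c "
from h import *
go([587.5,110.4,97],None,1);print(read_state()['wrist_torque'])"
```

```text
pos [587.9 110.4  92.9] yaw -102.2 j6 0.9 F [-0.4  0.2  3.1] w 44.0 tilt 0.05
[0.0001, -0.0041, -0.0004] [-0.001, -0.0, -0.001]
[-0.06398205  0.23053267 -0.0060076 ]
```

Request:
{"op": "play_rows", "data": {"series": [[0,0.0005,-0.0003,-0.001,0.035,0,0.035],[0,0.0005,-0.0002,0,0.035,0,0.035]]}}

```text
clock: 13.85
position: [588.1, 110.4, 92.9]
ee_rot: [0.423, -0.566, 0.566, -0.424]
contact_force: [-0.6, -0.8, 2.7]
gripper_width: 43.9
```

```bash
python3 -c "
from h import *
go([587.5,110.4,97],None,1);print(read_state()['wrist_torque'])"
```

```text
pos [588.1 110.4  92.9] yaw -106.4 j6 0.83 F [-0.6 -0.8  2.7] w 43.9 tilt 0.09
[0.0002, -0.0041, -0.0005] [-0.001, -0.0, -0.001]
[-0.15805777  0.33625328  0.01039378]
```

It's level at 92.9, which is 4.0 mm below the thread start after about 59° of turn, so it's home. Releasing.

Request:
{"op": "play_rows", "data": {"series": [[0,0,0,0,0,0,0.046],[0,0,0,0,0,0,0.055],[0,0,0,0,0,0,0.065],[0,0,0,0,0,0,0.07],[0,0,0,0,0,0,0.07]]}}

```text
clock: 14.35
position: [588.1, 110.5, 92.3]
ee_rot: [0.423, -0.566, 0.566, -0.425]
contact_force: [1.6, -0.6, -0.9]
gripper_width: 69.8
```

Request:
{"op": "play_rows", "data": {"series": [[0,-0.01,0,0,0,0,0.07],[0,-0.01,0,0,0,0,0.07],[0,-0.015,0,0,0,0,0.07],[0,-0.02,0,0,0,0,0.07],[0,-0.03,0,0,0,0,0.07],[0,-0.03,0,0,0,0,0.07]]}}

```text
clock: 14.95
position: [586.0, 109.6, 210.6]
ee_rot: [-0.426, 0.566, -0.565, 0.422]
contact_force: [0.1, -0.7, 0.7]
gripper_width: 70.4
```

Request:
{"op": "play_rows", "data": {"series": [[-0.04,-0.01,-0.02,0,0,0,0.07],[-0.04,0,-0.02,0,0,0,0.07],[-0.04,0,-0.02,0,0,0,0.07],[-0.04,0,-0.02,0,0,0,0.07],[-0.04,0,-0.02,0,0,0,0.07],[0,0,0,0,0,0,0.07]]}}

```text
clock: 15.55
position: [549.1, 337.2, 236.9]
ee_rot: [0.417, -0.566, 0.567, -0.429]
contact_force: [0.0, -0.6, -0.8]
gripper_width: 69.8
```

Run:
```python
from h import *
go([587.5,110.4,97],None,1)
S=get_image("side");T=get_image("top");o=[]
save("c.png",np.hstack([cv2.resize(S["color"][200:300,220:320],(380,380),interpolation=cv2.INTER_CUBIC),cv2.resize(T["color"][150:250,190:290],(380,380),interpolation=cv2.INTER_CUBIC)]))
for h in (128.5,132.5): print(proj(S,(587.5,110.4,h)).round(1),proj(T,(587.5,110.4,h)).round(1))
for im,roi,v in((S,(250,238,286,272),165),(T,(215,185,250,220),200)):
    x0,y0,x1,y1=roi
    c=cv2.resize(im["color"][y0:y1,x0:x1],None,fx=4,fy=4,interpolation=cv2.INTER_CUBIC)
    m=cv2.inRange(cv2.cvtColor(c,cv2.COLOR_RGB2HSV),(3,150,v),(22,255,255));ks=cv2.findContours(m,cv2.RETR_EXTERNAL,cv2.CHAIN_APPROX_NONE)[0]
    k=max(ks,key=cv2.contourArea);e=cv2.fitEllipse(k);p=[x0+(e[0][0]+.5)/4-.5,y0+(e[0][1]+.5)/4-.5];o.append(p);print(p,np.array(e[1])/4,onz(im,*p,128.5).round(1))
print(tri(S,o[0],T,o[1]))
```

```text
pos [549.1 337.2 236.9] yaw -106.5 j6 0.48 F [ 0.  -0.6 -0.8] w 69.8 tilt 1.03
[0.2084, 0.1383, 0.0997] [-0.012, -0.0, -0.014]
[267.1 250.3] [232.3 200.3]
[267.1 249.2] [232.1 200.1]Traceback (most recent call last):
  File "<stdin>", line 10, in <module>
ValueError: max() iterable argument is empty
```

View pics/c.png

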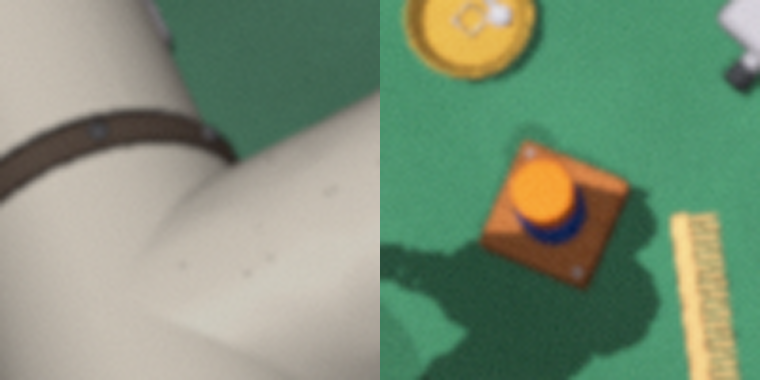

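The top view has the cap seated on the bottle at crop (543,190), with the dish and comb where they were. The arm blocks the side view, so I'll swing it aside for a height check.

Request:
{"op": "play_rows", "data": {"series": [[0.048,-0.003,0,0,0,0,0.07],[0.048,0,0,0,0,0,0.07],[0.048,0,0,0,0,0,0.07],[0.048,0,0,0,0,0,0.07],[0.048,0,0,0,0,0,0.07],[0.048,0,0,0,0,0,0.07],[0.048,0,0,0,0,0,0.07],[0.048,0,0,0,0,0,0.07],[0.048,0,0,0,0,0,0.07],[0,0,0,0,0,0,0.07]]}}

```text
clock: 16.65
position: [416.4, -98.8, 238.5]
ee_rot: [0.411, -0.568, 0.573, -0.426]
contact_force: [0.1, 1.4, -0.2]
gripper_width: 70.2
```

Run:
```python
from h import *
go([587.5,110.4,97],None,1)
S=get_image("side");T=get_image("top");o=[]
save("d.png",np.hstack([cv2.resize(S["color"][200:300,220:320],(380,380),interpolation=cv2.INTER_CUBIC),cv2.resize(T["color"][150:250,190:290],(380,380),interpolation=cv2.INTER_CUBIC)]))
for im,roi,v in((S,(250,238,286,265),150),(T,(215,185,250,220),200)):
    x0,y0,x1,y1=roi
    c=cv2.resize(im["color"][y0:y1,x0:x1],None,fx=4,fy=4,interpolation=cv2.INTER_CUBIC)
    m=cv2.inRange(cv2.cvtColor(c,cv2.COLOR_RGB2HSV),(3,150,v),(22,255,255));ks=cv2.findContours(m,cv2.RETR_EXTERNAL,cv2.CHAIN_APPROX_NONE)[0]
    if not ks: print("none");continue
    k=max(ks,key=cv2.contourArea);e=cv2.fitEllipse(k);p=[x0+(e[0][0]+.5)/4-.5,y0+(e[0][1]+.5)/4-.5];o.append(p);print(p,np.array(e[1])/4,onz(im,*p,128.5).round(1))
if len(o)==2: print(tri(S,o[0],T,o[1]))
```

```text
pos [416.4 -98.8 238.5] yaw -107.5 j6 1.12 F [ 0.1  1.4 -0.2] w 70.2 tilt 1.28
[-0.2491, 0.1466, 0.0976] [-0.018, -0.0, -0.013]
[267.03271675109863, 250.78577136993408] [16.79014015 20.298666  ] [587.1 111.6 128.5]
[231.9459400177002, 199.1079683303833] [16.44960785 17.26109314] [590.9 111.4 128.5]
(array([589.24008939, 111.14185825, 127.73072996]), np.float64(3.6651368705402034))
```

View pics/d.png

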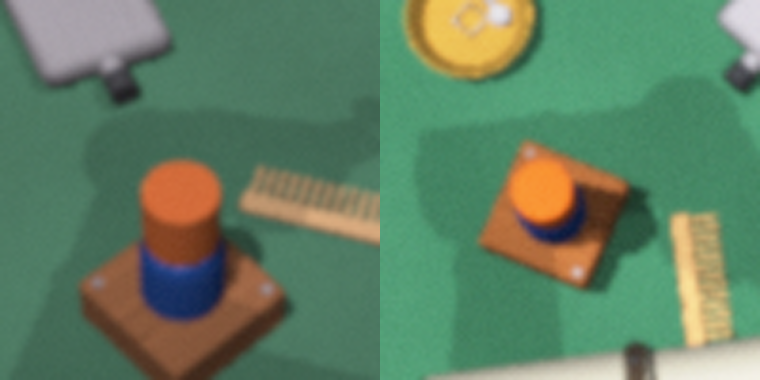

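The side view has the cap upright and closed down onto the blue shoulder at crop (180,215), and the top view has it centred. The cap top comes out at z 127.7 against 128.5 expected at home. Handing in.

```bash
python3 -c "
from bench import job_done
print(job_done())"
```

```text
the job is handed in; nothing more can be done
None
```

The largest orange cap is screwed fully home on the bottle, as far as my checks show, and I handed the job in at about 17 s of the 72 s allowed. The hand-in gives no verdict.

- **Screwing:** The lugs rode on the thread at 2–6 N. After about 58° anticlockwise they dropped 7.3 mm into the thread start. About 59° clockwise at roughly 3 N brought the cap down a further 4.0 mm to a level stretch, which I took as home without turning on to the hard stop. I then opened the fingers and backed away. The highest force I read was about 6 N.
- **Final pictures:** The cap is upright and closed down on the shoulder, and its top measures z 127.7 mm against 128.5 mm expected. The robot is clear of everything. The dish, comb and flask look unmoved in the last crops; I did not measure them, and did not look at the other things again.
- **What disagreed:** The two camera rays to the cap top miss each other by 3.7 mm, more than I would expect from the 2 mm calibration. The 4.0 mm drop in arm height agrees with home and does not depend on the cameras. Fast moves also drifted sideways by up to 14 mm, which I corrected each time before touching anything.

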